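Make up a stamping set in the counter caddy

ROBOT

A 6-joint arm with a two-finger parallel gripper is mounted at the origin on a cart in front of the work surface, level with it; the furniture and walls round the work are solid. World frame = base frame: x ahead of the robot, y to its left, z up, the work surface at z = 0. Lengths are in m, angles in degrees, forces in N, time in s.
With the tool pointing down it reaches from about 0.4 to 0.825 m from the base axis. Payload 7 kg.
Tool frame: the origin (TCP) lies at the very end of the fingers, on their centre line; the grasp point (between the pads) lies 19 mm behind it; z points along the fingers, y is the line along which they close (so a half turn about z gives the same grasp; the last joint's range is limited). The gripper opens to 88 mm and grips with 3 to 60 N. Pads are 19 mm wide; open, the fingers measure 130 mm over their backs; the gripper's body (78 mm by 193 mm) begins 47 mm behind the grasp point.
Start: joints at [83.829, 20.546, 0.682, 0, -70.136, -16.507], TCP at [0.26, 0.623, 0.227] pointing down, gripper open.
Joint ranges: [-176.03, 176.03], [-82.01, 121.73], [-58.28, 71.71], [-173.87, 95.51], [-174.79, -0.11], [-173.66, 173.66]. Speed limits (degrees/s): [136.94, 136.94, 172.46, 180, 180, 180].

INTERFACE

Orientations are given as [roll, pitch, yaw] about the fixed x, y, z axes, in that order (R = Rz(yaw) Ry(pitch) Rx(roll)).
In Python, from plant import ctrl, cams, workorder gives the robot as it stands.
- The arm moves only by the tool play_rows, never from a script. Its argument "motion" is a list of rows, each an object of numbers: "x", "y", "z": the shift along the tool's x, y, z normalised to -1 to 1, where 1 is 0.025 m; "rx", "ry", "rz": the turn, a rotation vector about the tool's x, y, z normalised to -1 to 1, where 1 is 4 degrees. A call has 1 to 20 rows; each row shifts and turns the commanded pose from where the row before left it, along the tool's axes as they then stand; what a row does not reach is not made up. A row lasts 1/8 s, in which the tool goes at most 62.5 mm and 10.7 degrees, less where a joint would pass 70% of its speed; a pose out of reach is approached as far as the arm can. A call with a number of a shift or a turn outside -1 to 1 is refused whole. A call with a gripper value outside its range is refused whole. "fingers" is the opening, from -1 (shut) to 1 (fully open), set as the call begins (left out, the last holds). The fingers move at their own pace and stop on an object; the grip force is fixed at half the most. Time passes only in rows, so rows that do not move let the fingers close. It gives the time, the measured TCP pose, the force, the opening and the grip force at its end, in the units of the state.
- ctrl.get_obs(): the state, without advancing time (a new reading comes with each control period).
- cams.snapshot(name): name is "scene" or "top" or "wrist"; returns the picture (480x640x3 uint8, blue, green, red); there is no depth.
- cams.get_calibration(name): a dict with "vertical_fov" (degrees; the focal length in pixels is half the picture's height over the tangent of half this angle, whatever the lens; pixels are square), "cx", "cy" (the principal point, pixels), "position" and "rotation" of the camera in the world. Camera axes: x right, y up, looking along -z (the intrinsics and any distortion apply to the point x, -y, -z); pixel columns grow to the right and rows downward; lengths in m; the calibration is good to about 2 mm. The wrist camera is an equidistant fisheye: a pixel r from the principal point sees the ray r / f radians off the axis. A picture is of the moment at which its call begins: read the wrist's pose just before it. get_calibration takes no time and is no camera call; for the wrist camera it gives the pose at the moment of the call.
- workorder.close_job(): hands the job in; it is judged then, once.
The state is a dict: "clock": time; "joint_pos": joint angles; "qvel": joint speeds; "tau": joint torques, N m; "tool_pos": TCP position; "orientation": TCP orientation; "force": force on the tool from outside, world axes, zero at the start; "moment": the same for the moment, N m; "opening": finger opening in m; "gripper_force": force on a finger pad.
Only numpy, scipy, OpenCV 4.12 (cv2) and the standard library are available. Lean on these libraries where they do the work, as an engineer would, in place of code of your own. Each camera call takes 0.05 s, during which the arm holds its last target. There are 200 camera calls.

TASK

Make up a stamping set in the three-bay wooden caddy: lay the small plain ink pad in the rectangular well, lay the two small paper-tape rolls neatly one on the other in the round well, and stand the roller stamp upright in the square socket; pad, lower roll and stamp must sit right down on the bottom of their wells. Leave the larger labelled ink pad and the larger parcel-tape roll where they are; they are not part of the set.

Things in the scene. Friction and masses are not known exactly. Their poses are not given: they have to be found in the camera images.
- pad_module: Ink-pad module. Fixed plywood block 90 (x) x 98 (y) x 28 mm in one of the wooden caddy's three bays (which one varies). Origin: centre of its underside, 5 mm above the table; its top, the well's rim, at z = +28 mm; no part of the caddy is higher. Well centred, 78 mm along x by 86 mm along y, 9 mm deep (bottom z = +19 mm), rim chamfered 3 mm. The pad goes in with its long side along y.
- tape_module: Module with the round well for the tape rolls. Fixed plywood block 90 (x) x 98 (y) x 28 mm in one of the wooden caddy's three bays (which one varies). Origin: centre of its underside, 5 mm above the table; its top, the well's rim, at z = +28 mm; no part of the caddy is higher. The well is centred, 62 mm in diameter, 9 mm deep (bottom at z = +19 mm), with a 3 mm chamfer.
- stamp_module: Module with the square socket for the roller stamp. Fixed plywood block 90 (x) x 98 (y) x 28 mm in one of the wooden caddy's three bays (which one varies). Origin: centre of its underside, 5 mm above the table; its top, the well's rim, at z = +28 mm; no part of the caddy is higher. The socket is centred, 31 x 31 mm, 22 mm deep (bottom at z = +6 mm), with a 3 mm chamfer.
- pad: Small ink pad, a closed plain black flat box 69 (x) x 76 (y) x 20 (z) mm without a label, lying on the table; it is gripped across x, where its rigid body is 66 mm wide. Origin: centre of its underside, z up. On the way to the caddy stand clear sticker racks, the highest sticker pack in them 135 mm above the table.
- tape_a: Small roll of paper tape, a disc 51 mm in diameter and 18 mm high with a closed pale top, lying flat. Origin: centre of its underside, z up. The two small rolls are alike; either may lie below. The high wooden file box on the right begins at world y = -0.236: beside it there is more room for the gripper along world x than along y.
- tape_b: The other small roll of paper tape, same as tape_a: 51 mm in diameter, 18 mm high, origin at the centre of its underside.
- stamp: Roller stamp, a slim black body of square section with a fixed cap, 23 x 23 mm and 68 mm high, standing upright on the table. Origin: centre of its underside. Grip it by the cap, which is the top 22 mm and square to x and y. It starts between clear sticker racks (89 mm high) and a wooden file box (112 mm), 50 mm from each along world x; more room along y.
- large_pad: Larger ink pad with a white label on its lid, 69 (x) x 86 (y) x 21 (z) mm, loose on the table; not part of the set, stays where it is. Origin: centre of its underside.
- large_roll: Larger roll of brown parcel tape with an open core, 76 mm in diameter, 25 mm high, core hole 51 mm; loose on the table; not part of the set, stays where it is. Origin: centre of its underside.
Mind the look-alikes: they are no part of the job. What is shaped like the tape_a but pink is not meant.

How it is judged (in metres and radians):
At the end, for the whole second after the job is handed in: The small pad lies flat on the bottom of the rectangular well; one small roll lies flat on the bottom of the round well, the other flat on it, centres within 14 mm; the stamp stands upright on the socket bottom within 8 mm of its centre; all at rest; large pad and roll moved under 20 mm (((horizontal distance between tape_a and tape_module below 0.014 m and z of tape_a in the frame of tape_module between 0.015 and 0.0225 m and angle between each of tape_a, tape_b's own z axis and vertical below 0.1 rad and linear speed of each of tape_a, tape_b below 0.02 m/s and angular speed of each of tape_a, tape_b below 0.2 rad/s and horizontal distance between tape_b and tape_module below 0.016 m and z of tape_b in the frame of tape_module between 0.032 and 0.042 m and horizontal distance between tape_a and tape_b below 0.014 m) or (horizontal distance between tape_b and tape_module below 0.014 m and z of tape_b in the frame of tape_module between 0.015 and 0.0225 m and angle between each of tape_b, tape_a's own z axis and vertical below 0.1 rad and linear speed of each of tape_b, tape_a below 0.02 m/s and angular speed of each of tape_b, tape_a below 0.2 rad/s and horizontal distance between tape_a and tape_module below 0.016 m and z of tape_a in the frame of tape_module between 0.032 and 0.042 m and horizontal distance between tape_b and tape_a below 0.014 m)) and horizontal distance between pad and pad_module below 0.012 m and z of pad in the frame of pad_module between 0.015 and 0.0225 m and angle between each of pad, stamp's own z axis and vertical below 0.1 rad and linear speed of each of pad, stamp below 0.02 m/s and angular speed of each of pad, stamp below 0.2 rad/s and horizontal distance between stamp and stamp_module below 0.008 m and z of stamp in the frame of stamp_module between 0.002 and 0.0105 m and distance of each of large_pad, large_roll from where it was at the start of the episode below 0.02 m); the robot touches nothing.
It fails at once if the larger labelled ink pad is displaced (distance of large_pad from where it was at the start of the episode above 0.02 m).
It fails at once if the larger parcel-tape roll is displaced (distance of large_roll from where it was at the start of the episode above 0.02 m).
It also fails if it takes over 96 s, if anything falls off the work surface, if the arm or the gripper's body presses on something with over 40 N, if the wrist force passes 120 N, or if a joint passes its speed limit or range.

## Working session

There is one attempt and no reset: what is moved stays moved. The work goes in short steps, Python scripts to look and compute and a tool call to move; the robot and the scene stay as the last step left them, time stands still between calls to the robot, and variables do not carry over. Pictures are saved under pics/ and viewed, at most 14 in all, crops included, and the job is handed in when it is done.

Besides the shell and the picture viewer there is one more tool, called after ">>>" as name(argument=value, ...), one argument or row to a line, values as JSON. play_rows: Moves the arm, as the interface text tells. Its arguments: {"type":"object","properties":{"motion":{"type":"array"},"fingers":{"type":"number"}},"required":["motion"]}

```bash
mkdir -p pics; ls; python3 - <<'E'
from plant import ctrl,cams
import cv2
o=ctrl.get_obs();print(o)
for n in("scene","top","wrist"):
    print(n,cams.get_calibration(n)); cv2.imwrite(f"pics/{n}0.png",cams.snapshot(n))
E
```

```text
pics
{'clock': 0.0, 'joint_pos': array([ 8.38284152e+01,  2.05916240e+01,  6.32270736e-01, -1.93914910e-02,
       -7.01349322e+01, -1.65086374e+01]), 'qvel': array([-0.04502171,  0.00411238, -0.02176083, -0.0173244 ,  0.04487446,
       -0.05477369]), 'tau': array([-7.50570180e-04, -5.82735193e+01,  2.93040454e+01,  6.99710503e+00,
        6.87916239e-03, -1.84010605e-04]), 'tool_pos': array([0.26009257, 0.62234048, 0.22561142]), 'orientation': array([ 1.79904421e+02, -9.31705730e-03, -2.26868188e+01]), 'force': array([-0.40019477,  0.24637913,  0.10065064]), 'moment': array([ 0.00513312, -0.02437862, -0.02211375]), 'gripper_force': 0.0, 'opening': 0.0877349488982791}
scene {'vertical_fov': 51.96259193276113, 'cx': 320.1017670556474, 'cy': 239.7269944871338, 'position': array([ 0.22448189, -0.61143669,  0.98971186]), 'rotation': array([ 39.93532109,   0.72551604, -30.1060613 ])}
top {'vertical_fov': 46.49616088416169, 'cx': 314.91373236134126, 'cy': 235.81704681568718, 'position': array([0.53367568, 0.09772037, 1.35458561]), 'rotation': array([  3.58122697,  -0.7908946 , -88.80508836])}
wrist {'vertical_fov': 65.70646984690485, 'cx': 321.30512170057966, 'cy': 238.36438296090867, 'position': array([0.3291225 , 0.59441373, 0.38410661]), 'rotation': array([-1.60642002e+01, -9.64578961e-02, -1.12631649e+02])}
```

View pics/top0.png

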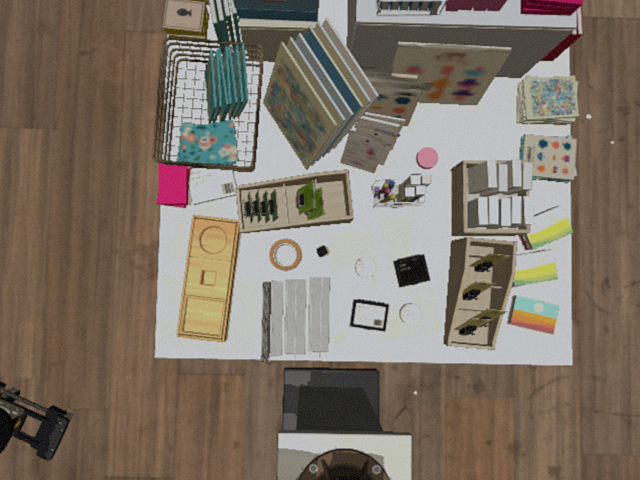

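View pics/scene0.png

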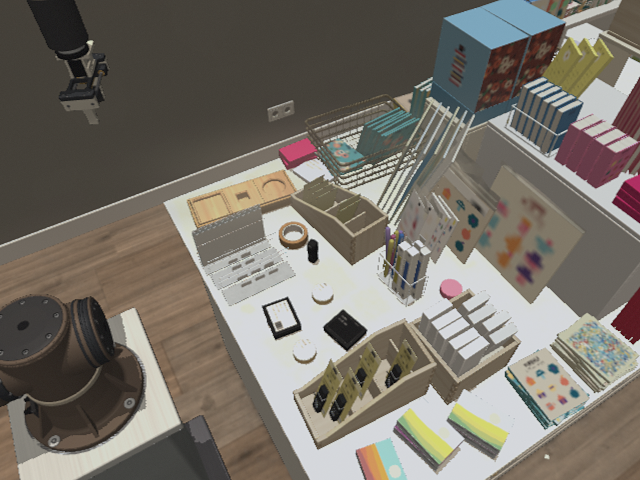

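```bash
cat > h.py <<'E'
import numpy as np, cv2
from scipy.spatial.transform import Rotation as R
from plant import ctrl,cams
def px2w(n,u,v,z,c=None):
    c=c or cams.get_calibration(n); f=240/np.tan(np.radians(c['vertical_fov']/2))
    x,y=(u-c['cx'])/f,(v-c['cy'])/f
    if n=='wrist':
        r=np.hypot(x,y); s=np.sin(r)/r if r>1e-9 else 1; d=np.array([x*s,-y*s,-np.cos(r)])
    else: d=np.array([x,-y,-1])
    d=R.from_euler('xyz',c['rotation'],degrees=True).apply(d); p=c['position']
    return (p+d*(z-p[2])/d[2]).round(4)
def crop(src,dst,u0,v0,u1,v1,k):
    im=cv2.imread(src)[v0:v1,u0:u1]; cv2.imwrite(dst,cv2.resize(im,None,fx=k,fy=k,interpolation=cv2.INTER_CUBIC))
E
python3 - <<'E'
from h import *
crop('pics/top0.png','pics/c1.png',170,205,250,350,4)
crop('pics/top0.png','pics/c2.png',265,235,440,340,4.5)
for n,u,v,z in [('tapeA',364,267,.018),('tapeB',410,313,.018),('pad',411,270,.02),('stamp',322,251,.068),('Lroll',285,254,.025),('Lpad',370,315,.021),('round',213,240,.033),('sq',208,277,.033),('rect',204,315,.033)]: print(n,px2w('top',u,v,z))
E
```

```text
tapeA [ 0.5455 -0.0379  0.018 ]
tapeB [ 0.4384 -0.1493  0.018 ]
pad [ 0.5407 -0.1503  0.02  ]
stamp [0.5799 0.0646 0.068 ]
Lroll [0.5724 0.1513 0.025 ]
Lpad [ 0.432  -0.0536  0.021 ]
round [0.6016 0.3218 0.033 ]
sq [0.5142 0.3308 0.033 ]
rect [0.4252 0.3372 0.033 ]
```

View pics/c1.png

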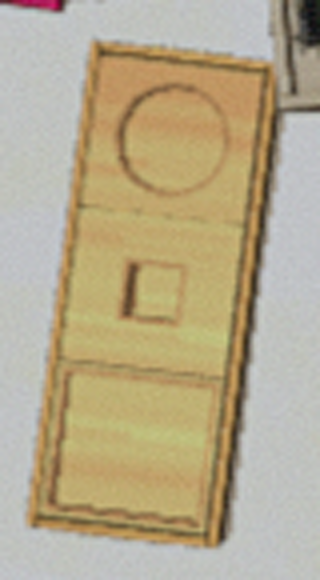

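View pics/c2.png

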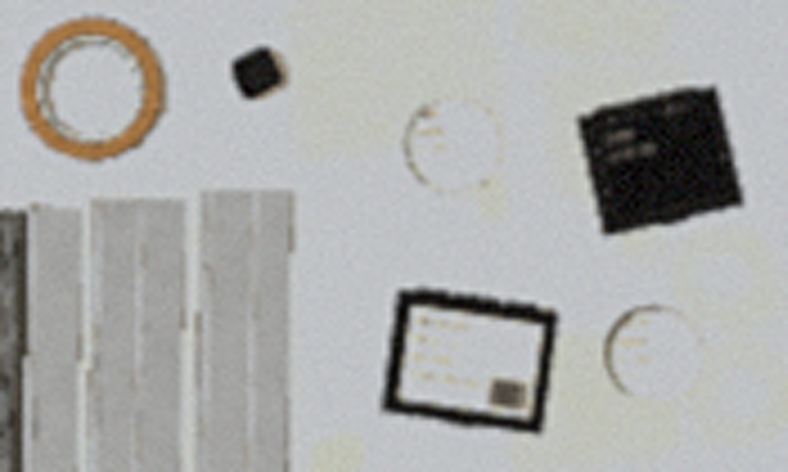

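Top view: the caddy is on the left, with the round well at about (213,240), the socket at (208,278) and the rectangular well at (204,317). The plain pad is at (412,271) with yaw about +12°, the rolls are at (365,267) and (410,313), and the stamp is at (322,251). The larger pad at (370,315) and the larger roll at (285,254) must not be touched.

```bash
cat >> h.py <<'E'
def plan(x,y,z,yaw,start=None,vmax=1.0):
    """constant row from the measured (or given x,y,z,yaw) pose to target, tool down"""
    if start is None:
        o=ctrl.get_obs(); p=o['tool_pos']; a=o['orientation'][2]; print('at',p.round(4),o['orientation'].round(2),'t',round(o['clock'],2))
    else: p=np.array(start[:3]); a=start[3]
    dyaw=(yaw-a+180)%360-180; d=np.array([x,y,z])-p
    n=int(np.ceil(max(np.linalg.norm(d)/.025/vmax,abs(dyaw)/4,1)))
    M=np.zeros((2,2))
    for k in range(n):
        t=np.radians(a+dyaw*k/n); M+=np.array([[np.cos(t),np.sin(t)],[np.sin(t),-np.cos(t)]])
    s=np.linalg.solve(M,d[:2])/.025
    print(n,'rows x %.3f y %.3f z %.3f rz %.3f'%(s[0],s[1],-d[2]/n/.025,-dyaw/n/4))
E
python3 - <<'E'
from h import *
C=lambda u,v:(265+u/4.5,235+v/4.5); D=lambda u,v:(170+u/4,205+v/4)
for p in[(580,118),(716,88),(743,203),(607,234),(661.5,161)]: print('pad',px2w('top',*C(*p),.02))
for p in[(452,146),(654,352)]: print('roll',px2w('top',*C(*p),.018))
print('stamp',px2w('top',*C(257,72),.068))
for p in[(174,139),(152,292),(65,372),(220,380),(205,527),(50,512),(135,448)]: print('cad',px2w('top',*D(*p),.033))
for p in[(97,40),(275,65),(218,545),(30,525)]: print('frame',px2w('top',*D(*p),.033))
plan(.42,.24,.22,-50)
plan(.54,-.15,.2,-77.6,start=(.42,.24,.22,-50))
E
```

```text
pad [ 0.5608 -0.1091  0.02  ]
pad [ 0.5783 -0.1814  0.02  ]
pad [ 0.5176 -0.1963  0.02  ]
pad [ 0.4997 -0.1242  0.02  ]
pad [ 0.5389 -0.1527  0.02  ]
roll [ 0.5445 -0.0414  0.018 ]
roll [ 0.4379 -0.1501  0.018 ]
stamp [0.5799 0.0643 0.068 ]
cad [0.6022 0.3207 0.033 ]
cad [0.5119 0.3307 0.033 ]
cad [0.464 0.38  0.033]
cad [0.4612 0.2892 0.033 ]
cad [0.3755 0.2953 0.033 ]
cad [0.3825 0.3859 0.033 ]
cad [0.4206 0.3376 0.033 ]
frame [0.6599 0.368  0.033 ]
frame [0.6474 0.2624 0.033 ]
frame [0.3653 0.2874 0.033 ]
frame [0.3747 0.3973 0.033 ]
at [0.2601 0.6225 0.2259] [ 1.7993e+02 -1.0000e-02 -2.2680e+01] t 0.15
17 rows x 0.837 y 0.518 z 0.014 rz 0.402
17 rows x 0.955 y 0.167 z 0.047 rz 0.406
```

View pics/wrist0.png

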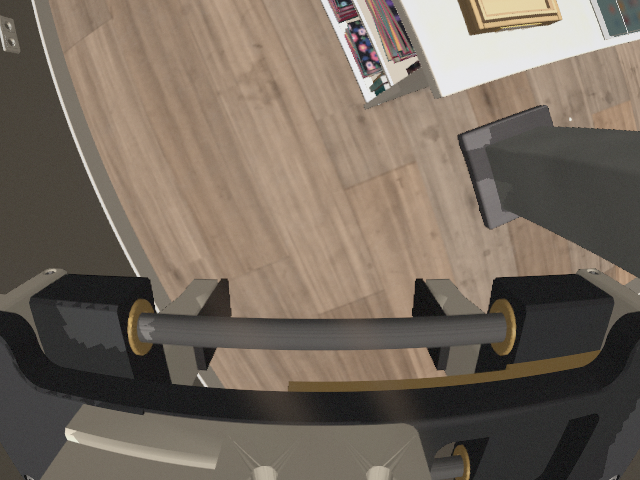

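>>> play_rows(
  motion=[
    {"x":0.837,"y":0.518,"z":0.014,"rz":0.402},
    {"x":0.837,"y":0.518,"z":0.014,"rz":0.402},
    {"x":0.837,"y":0.518,"z":0.014,"rz":0.402},
    {"x":0.837,"y":0.518,"z":0.014,"rz":0.402},
    {"x":0.837,"y":0.518,"z":0.014,"rz":0.402},
    {"x":0.837,"y":0.518,"z":0.014,"rz":0.402},
    {"x":0.837,"y":0.518,"z":0.014,"rz":0.402},
    {"x":0.837,"y":0.518,"z":0.014,"rz":0.402},
    {"x":0.837,"y":0.518,"z":0.014,"rz":0.402},
    {"x":0.837,"y":0.518,"z":0.014,"rz":0.402},
    {"x":0.837,"y":0.518,"z":0.014,"rz":0.402},
    {"x":0.837,"y":0.518,"z":0.014,"rz":0.402},
    {"x":0.837,"y":0.518,"z":0.014,"rz":0.402},
    {"x":0.837,"y":0.518,"z":0.014,"rz":0.402},
    {"x":0.837,"y":0.518,"z":0.014,"rz":0.402},
    {"x":0.837,"y":0.518,"z":0.014,"rz":0.402},
    {"x":0.837,"y":0.518,"z":0.014,"rz":0.402},
  ],
)

```text
$.motion[0]: bad value
```

```bash
python3 - <<'E'
from h import *
plan(.525,-.085,.2,-77.6)
E
```

```text
at [0.2601 0.6225 0.2259] [ 1.7993e+02 -1.0000e-02 -2.2680e+01] t 0.15
31 rows x 0.951 y 0.350 z 0.033 rz 0.443
```

>>> play_rows(
  motion=[
    {"x":0.837,"y":0.518,"z":0.014,"rx":0,"ry":0,"rz":0.402},
  ],
)

```text
clock: 0.28
tool_pos: [0.2741, 0.603, 0.2253]
orientation: [179.9, -0.0, -24.3]
force: [-0.2, 0.1, -0.9]
opening: 0.0877
gripper_force: 0.0
```

>>> play_rows(
  motion=[
    {"x":0.84,"y":0.52,"z":0,"rx":0,"ry":0,"rz":0.4},
    {"x":0.84,"y":0.52,"z":0,"rx":0,"ry":0,"rz":0.4},
    {"x":0.84,"y":0.52,"z":0,"rx":0,"ry":0,"rz":0.4},
    {"x":0.84,"y":0.52,"z":0,"rx":0,"ry":0,"rz":0.4},
    {"x":0.84,"y":0.52,"z":0,"rx":0,"ry":0,"rz":0.4},
    {"x":0.84,"y":0.52,"z":0,"rx":0,"ry":0,"rz":0.4},
    {"x":0.84,"y":0.52,"z":0,"rx":0,"ry":0,"rz":0.4},
    {"x":0.84,"y":0.52,"z":0,"rx":0,"ry":0,"rz":0.4},
    {"x":0.84,"y":0.52,"z":0,"rx":0,"ry":0,"rz":0.4},
    {"x":0.84,"y":0.52,"z":0,"rx":0,"ry":0,"rz":0.4},
    {"x":0.84,"y":0.52,"z":0,"rx":0,"ry":0,"rz":0.4},
    {"x":0.84,"y":0.52,"z":0,"rx":0,"ry":0,"rz":0.4},
    {"x":0.84,"y":0.52,"z":0,"rx":0,"ry":0,"rz":0.4},
    {"x":0.84,"y":0.52,"z":0,"rx":0,"ry":0,"rz":0.4},
    {"x":0.84,"y":0.52,"z":0,"rx":0,"ry":0,"rz":0.4},
    {"x":0.84,"y":0.52,"z":0,"rx":0,"ry":0,"rz":0.4},
  ],
)

```text
clock: 2.28
tool_pos: [0.4213, 0.2377, 0.2262]
orientation: [-180.0, -0.0, -50.0]
force: [-0.1, 0.1, -0.1]
opening: 0.088
gripper_force: 0.0
```

```bash
python3 - <<'E'
from h import *
plan(.525,-.085,.2,-77.6)
E
```

```text
at [0.4213 0.2377 0.2262] [-180.     -0.    -49.99] t 2.27
14 rows x 0.965 y 0.159 z 0.075 rz 0.493
```

Tracking is accurate. Next I move to a viewing pose just short of the pad.

>>> play_rows(
  motion=[
    {"x":0.965,"y":0.16,"z":0.075,"rx":0,"ry":0,"rz":0.493},
    {"x":0.965,"y":0.16,"z":0.075,"rx":0,"ry":0,"rz":0.493},
    {"x":0.965,"y":0.16,"z":0.075,"rx":0,"ry":0,"rz":0.493},
    {"x":0.965,"y":0.16,"z":0.075,"rx":0,"ry":0,"rz":0.493},
    {"x":0.965,"y":0.16,"z":0.075,"rx":0,"ry":0,"rz":0.493},
    {"x":0.965,"y":0.16,"z":0.075,"rx":0,"ry":0,"rz":0.493},
    {"x":0.965,"y":0.16,"z":0.075,"rx":0,"ry":0,"rz":0.493},
    {"x":0.965,"y":0.16,"z":0.075,"rx":0,"ry":0,"rz":0.493},
    {"x":0.965,"y":0.16,"z":0.075,"rx":0,"ry":0,"rz":0.493},
    {"x":0.965,"y":0.16,"z":0.075,"rx":0,"ry":0,"rz":0.493},
    {"x":0.965,"y":0.16,"z":0.075,"rx":0,"ry":0,"rz":0.493},
    {"x":0.965,"y":0.16,"z":0.075,"rx":0,"ry":0,"rz":0.493},
    {"x":0.965,"y":0.16,"z":0.075,"rx":0,"ry":0,"rz":0.493},
    {"x":0.965,"y":0.16,"z":0.075,"rx":0,"ry":0,"rz":0.493},
  ],
)

```text
clock: 4.03
tool_pos: [0.5248, -0.085, 0.1999]
orientation: [180.0, -0.0, -77.6]
force: [-0.0, -0.3, -0.3]
opening: 0.0878
gripper_force: 0.0
```

```bash
python3 - <<'E'
from h import *
import json
c=cams.get_calibration('wrist'); json.dump({k:np.asarray(v).tolist() for k,v in c.items()},open('c1.json','w'))
cv2.imwrite('pics/w1.png',cams.snapshot('wrist')); plan(.539,-.1527,.1,-77.6)
E
```

```text
at [ 0.5247 -0.0867  0.1995] [ 1.7994e+02 -2.0000e-02 -7.7740e+01] t 4.08
5 rows x 0.540 y 0.001 z 0.796 rz -0.007
```

View pics/w1.png

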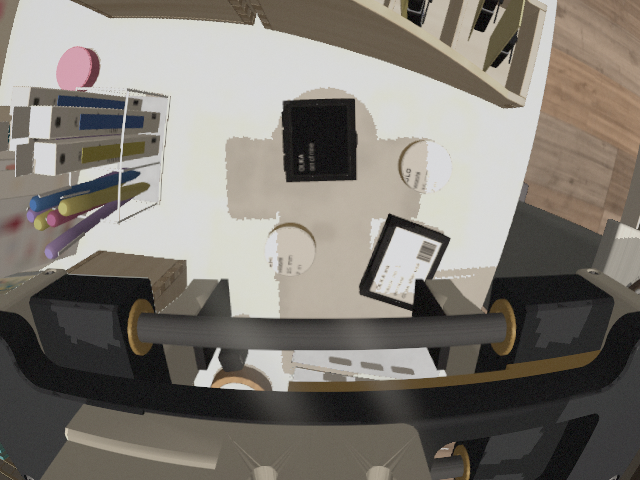

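```bash
python3 - <<'E'
from h import *
import json
c=json.load(open('c1.json'));c['position']=np.array(c['position']);print(c['position'],c['rotation'])
for p in[(284,101),(355,98),(357,180),(287,181),(321,140)]: print('pad',px2w('wrist',*p,.02,c))
for p in[(426,166),(291,249)]: print('roll',px2w('wrist',*p,.018,c))
crop('pics/w1.png','pics/c3.png',260,80,460,280,3)
E
```

```text
[ 0.54074006 -0.15747835  0.35828433] [-16.082783849026697, 0.03223953307996809, -167.56098187201135]
pad [ 0.5802 -0.1801  0.02  ]
pad [ 0.5186 -0.1964  0.02  ]
pad [ 0.5    -0.1236  0.02  ]
pad [ 0.5624 -0.1088  0.02  ]
pad [ 0.54   -0.1521  0.02  ]
roll [ 0.4392 -0.1517  0.018 ]
roll [ 0.546  -0.0449  0.018 ]
```

View pics/c3.png

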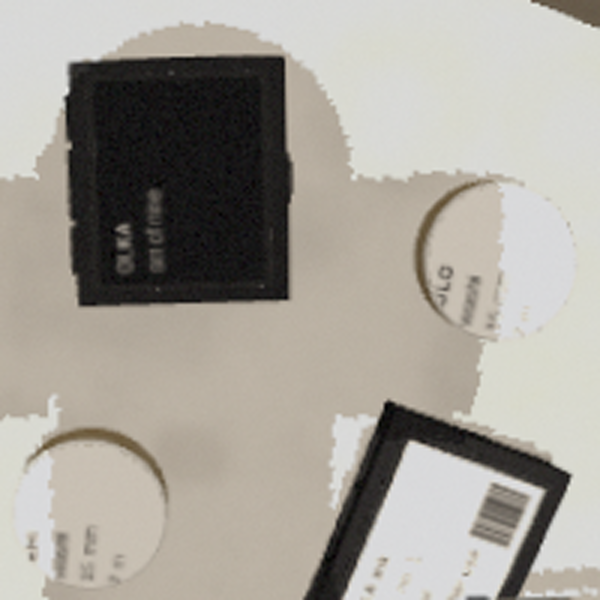

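```bash
python3 - <<'E'
from h import *
plan(.5401,-.1524,.05,-76)
E
```

```text
at [ 0.5247 -0.0867  0.1995] [ 1.7994e+02 -2.0000e-02 -7.7740e+01] t 4.08
7 rows x 0.385 y -0.001 z 0.855 rz -0.062
```

>>> play_rows(
  motion=[
    {"x":0.9,"y":0,"z":0.8,"rx":0,"ry":0,"rz":-0.06},
    {"x":0.9,"y":0,"z":0.9,"rx":0,"ry":0,"rz":-0.06},
    {"x":0.9,"y":0,"z":0.9,"rx":0,"ry":0,"rz":-0.06},
    {"x":0,"y":0,"z":0.9,"rx":0,"ry":0,"rz":-0.06},
    {"x":0,"y":0,"z":0.9,"rx":0,"ry":0,"rz":-0.06},
    {"x":0,"y":0,"z":0.8,"rx":0,"ry":0,"rz":-0.06},
    {"x":0,"y":0,"z":0.8,"rx":0,"ry":0,"rz":-0.06},
    {"x":0,"y":0,"z":0,"rx":0,"ry":0,"rz":0},
  ],
)

```text
clock: 5.08
tool_pos: [0.5386, -0.1498, 0.0487]
orientation: [179.8, 0.0, -75.9]
force: [0.1, 0.7, -0.5]
opening: 0.0876
gripper_force: 0.0
```

```bash
python3 - <<'E'
from h import *
plan(.5401,-.1524,.011,-76)
E
```

```text
at [ 0.5386 -0.1498  0.0487] [ 1.7982e+02  4.0000e-02 -7.5870e+01] t 5.08
2 rows x 0.058 y -0.016 z 0.754 rz 0.017
```

>>> play_rows(
  motion=[
    {"x":0.06,"y":-0.02,"z":0.75,"rx":0,"ry":0,"rz":0},
    {"x":0.06,"y":-0.02,"z":0.75,"rx":0,"ry":0,"rz":0},
    {"x":0,"y":0,"z":0,"rx":0,"ry":0,"rz":0},
  ],
)

```text
clock: 5.45
tool_pos: [0.5412, -0.1523, 0.0123]
orientation: [179.9, 0.0, -75.8]
force: [0.3, -0.0, 0.4]
opening: 0.0876
gripper_force: 0.0
```

>>> play_rows(
  motion=[
    {"x":0,"y":0,"z":0,"rx":0,"ry":0,"rz":0},
    {"x":0,"y":0,"z":0,"rx":0,"ry":0,"rz":0},
    {"x":0,"y":0,"z":0,"rx":0,"ry":0,"rz":0},
    {"x":0,"y":0,"z":0,"rx":0,"ry":0,"rz":0},
  ],
  fingers=-1,
)

```text
clock: 5.95
tool_pos: [0.5422, -0.1519, 0.0132]
orientation: [-179.9, -0.0, -75.8]
force: [-1.0, 0.6, 6.1]
opening: 0.0645
gripper_force: 30.0
```

>>> play_rows(
  motion=[
    {"x":0,"y":0,"z":-0.6,"rx":0,"ry":0,"rz":0},
    {"x":0,"y":0,"z":-1,"rx":0,"ry":0,"rz":0},
    {"x":0,"y":0,"z":-1,"rx":0,"ry":0,"rz":0},
    {"x":0,"y":0,"z":-1,"rx":0,"ry":0,"rz":0},
    {"x":0,"y":0,"z":-1,"rx":0,"ry":0,"rz":0},
    {"x":0,"y":0,"z":-1,"rx":0,"ry":0,"rz":0},
    {"x":0,"y":0,"z":-1,"rx":0,"ry":0,"rz":0},
    {"x":0,"y":0,"z":-0.8,"rx":0,"ry":0,"rz":0},
  ],
)

```text
clock: 6.95
tool_pos: [0.5418, -0.1519, 0.1995]
orientation: [-179.9, -0.0, -75.8]
force: [-0.4, 0.1, -0.4]
opening: 0.0646
gripper_force: 30.0
```

```bash
python3 - <<'E'
from h import *
plan(.46,.15,.2,-86)
plan(.428,.42,.2,-95.4,start=(.46,.15,.2,-86))
E
```

```text
at [ 0.5418 -0.1519  0.1995] [-1.7992e+02 -2.0000e-02 -7.5810e+01] t 6.95
13 rows x -0.959 y 0.095 z -0.001 rz 0.196
11 rows x -0.982 y 0.121 z -0.000 rz 0.214
```

>>> play_rows(
  motion=[
    {"x":-0.96,"y":0.095,"z":0,"rx":0,"ry":0,"rz":0.196},
    {"x":-0.96,"y":0.095,"z":0,"rx":0,"ry":0,"rz":0.196},
    {"x":-0.96,"y":0.095,"z":0,"rx":0,"ry":0,"rz":0.196},
    {"x":-0.96,"y":0.095,"z":0,"rx":0,"ry":0,"rz":0.196},
    {"x":-0.96,"y":0.095,"z":0,"rx":0,"ry":0,"rz":0.196},
    {"x":-0.96,"y":0.095,"z":0,"rx":0,"ry":0,"rz":0.196},
    {"x":-0.96,"y":0.095,"z":0,"rx":0,"ry":0,"rz":0.196},
    {"x":-0.96,"y":0.095,"z":0,"rx":0,"ry":0,"rz":0.196},
    {"x":-0.96,"y":0.095,"z":0,"rx":0,"ry":0,"rz":0.196},
    {"x":-0.96,"y":0.095,"z":0,"rx":0,"ry":0,"rz":0.196},
    {"x":-0.96,"y":0.095,"z":0,"rx":0,"ry":0,"rz":0.196},
    {"x":-0.96,"y":0.095,"z":0,"rx":0,"ry":0,"rz":0.196},
    {"x":-0.96,"y":0.095,"z":0,"rx":0,"ry":0,"rz":0.196},
  ],
)

```text
clock: 8.57
tool_pos: [0.4597, 0.151, 0.1984]
orientation: [-180.0, 0.0, -86.0]
force: [-0.1, -0.7, -1.4]
opening: 0.0643
gripper_force: 30.0
```

>>> play_rows(
  motion=[
    {"x":-0.98,"y":0.12,"z":0,"rx":0,"ry":0,"rz":0.214},
    {"x":-0.98,"y":0.12,"z":0,"rx":0,"ry":0,"rz":0.214},
    {"x":-0.98,"y":0.12,"z":0,"rx":0,"ry":0,"rz":0.214},
    {"x":-0.98,"y":0.12,"z":0,"rx":0,"ry":0,"rz":0.214},
    {"x":-0.98,"y":0.12,"z":0,"rx":0,"ry":0,"rz":0.214},
    {"x":-0.98,"y":0.12,"z":0,"rx":0,"ry":0,"rz":0.214},
    {"x":-0.98,"y":0.12,"z":0,"rx":0,"ry":0,"rz":0.214},
    {"x":-0.98,"y":0.12,"z":0,"rx":0,"ry":0,"rz":0.214},
    {"x":-0.98,"y":0.12,"z":0,"rx":0,"ry":0,"rz":0.214},
    {"x":-0.98,"y":0.12,"z":0,"rx":0,"ry":0,"rz":0.214},
    {"x":-0.98,"y":0.12,"z":0,"rx":0,"ry":0,"rz":0.214},
    {"x":0,"y":0,"z":0,"rx":0,"ry":0,"rz":0},
  ],
)

```text
clock: 10.07
tool_pos: [0.4283, 0.4213, 0.1975]
orientation: [-180.0, 0.0, -95.4]
force: [-0.0, -0.5, -0.2]
opening: 0.0645
gripper_force: 30.0
```

```bash
python3 - <<'E'
from h import *
import json
o=ctrl.get_obs();print(o['tool_pos'],o['orientation'],o['opening'],o['joint_pos'])
c=cams.get_calibration('wrist'); json.dump({k:np.asarray(v).tolist() for k,v in c.items()},open('c2.json','w'))
cv2.imwrite('pics/w2.png',cams.snapshot('wrist'))
E
```

```text
[0.42826278 0.42125676 0.19753242] [-1.79997082e+02  2.45416156e-03 -9.53707877e+01] 0.06454529927207006 [ 6.31482514e+01  1.47737962e+01 -1.14622590e+01  2.02553427e-03
 -6.37605925e+01 -6.85199346e+01]
```

View pics/w2.png

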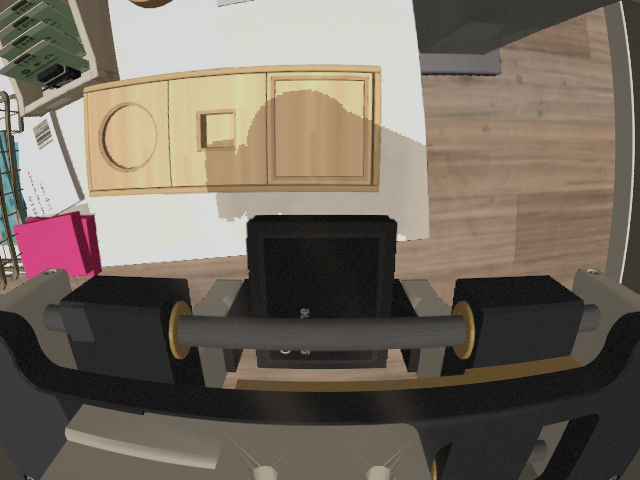

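```bash
python3 - <<'E'
from h import *
import json
c=json.load(open('c2.json'));c['position']=np.array(c['position'])
for p in[(273,76),(370,76),(373,182),(271,182),(321.5,129),(216.5,130),(129,137)]: print('well',px2w('wrist',*p,.033,c))
T=np.array([.4283,.4213]);a=np.radians(-95.37)
for z in(.185,.205):
  for p in[(250,217),(395,217),(258,368),(386,368),(320,235)]:
    d=px2w('wrist',*p,z,c)[:2]-T; print(z,p,(np.array([[np.cos(a),np.sin(a)],[np.sin(a),-np.cos(a)]])@d).round(4))
crop('pics/w2.png','pics/c4.png',75,55,405,245,2.4)
E
```

```text
well [0.4577 0.2921 0.033 ]
well [0.375  0.2998 0.033 ]
well [0.38  0.393 0.033]
well [0.4691 0.3847 0.033 ]
well [0.4207 0.343  0.033 ]
well [0.5125 0.3328 0.033 ]
well [0.6008 0.3246 0.033 ]
0.185 (250, 217) [ 0.0356 -0.0338]
0.185 (395, 217) [0.0357 0.0354]
0.185 (258, 368) [-0.0511 -0.0355]
0.185 (386, 368) [-0.0511  0.0367]
0.185 (320, 235) [ 0.0267 -0.0004]
0.205 (250, 217) [ 0.0401 -0.0298]
0.205 (395, 217) [0.0402 0.0313]
0.205 (258, 368) [-0.0365 -0.0312]
0.205 (386, 368) [-0.0364  0.0326]
0.205 (320, 235) [ 0.0323 -0.0003]
```

View pics/c4.png

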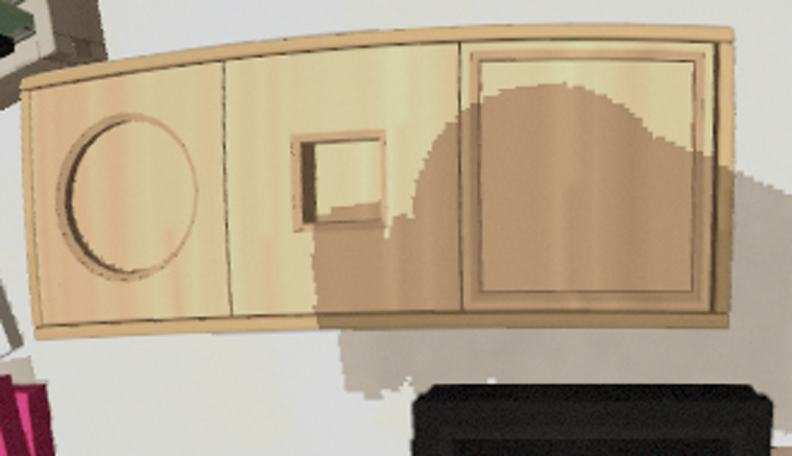

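```bash
python3 - <<'E'
from h import *
plan(.4218,.341,.06,-95.5)
E
```

```text
at [0.4282 0.4203 0.1974] [ 1.7999e+02 -2.0000e-02 -9.5380e+01] t 10.12
7 rows x 0.455 y -0.006 z 0.785 rz 0.004
```

>>> play_rows(
  motion=[
    {"x":0.8,"y":0,"z":0.6,"rx":0,"ry":0,"rz":0.03},
    {"x":0.8,"y":0,"z":0.7,"rx":0,"ry":0,"rz":0},
    {"x":0.8,"y":0,"z":0.7,"rx":0,"ry":0,"rz":0},
    {"x":0.8,"y":0,"z":0.8,"rx":0,"ry":0,"rz":0},
    {"x":0,"y":0,"z":0.9,"rx":0,"ry":0,"rz":0},
    {"x":0,"y":0,"z":0.9,"rx":0,"ry":0,"rz":0},
    {"x":0,"y":0,"z":0.9,"rx":0,"ry":0,"rz":0},
    {"x":0,"y":0,"z":0,"rx":0,"ry":0,"rz":0},
  ],
)

```text
clock: 11.12
tool_pos: [0.4201, 0.3385, 0.0589]
orientation: [179.9, -0.2, -95.6]
force: [-0.1, -0.0, -0.3]
opening: 0.0644
gripper_force: 30.0
```

```bash
python3 - <<'E'
from h import *
plan(.4218,.341,.038,-95.5)
E
```

```text
at [0.4201 0.3385 0.0589] [ 1.7991e+02 -1.7000e-01 -9.5580e+01] t 11.12
1 rows x -0.106 y -0.058 z 0.835 rz -0.020
```

>>> play_rows(
  motion=[
    {"x":-0.06,"y":-0.06,"z":0.35,"rx":0,"ry":0,"rz":0},
    {"x":0,"y":0,"z":0.25,"rx":0,"ry":0,"rz":0},
    {"x":0,"y":0,"z":0.22,"rx":0,"ry":0,"rz":0},
    {"x":0,"y":0,"z":0,"rx":0,"ry":0,"rz":0},
  ],
)

```text
clock: 11.62
tool_pos: [0.4222, 0.3412, 0.0391]
orientation: [180.0, -0.0, -95.5]
force: [-0.5, -0.3, -1.4]
opening: 0.0643
gripper_force: 30.0
```

>>> play_rows(
  motion=[
    {"x":0,"y":0,"z":0.07,"rx":0,"ry":0,"rz":0},
    {"x":0,"y":0,"z":0,"rx":0,"ry":0,"rz":0},
  ],
)

```text
clock: 11.88
tool_pos: [0.4224, 0.3414, 0.0377]
orientation: [-180.0, 0.0, -95.5]
force: [0.1, -0.0, -0.8]
opening: 0.0648
gripper_force: 30.0
```

>>> play_rows(
  motion=[
    {"x":0,"y":0,"z":0,"rx":0,"ry":0,"rz":0},
    {"x":0,"y":0,"z":0,"rx":0,"ry":0,"rz":0},
    {"x":0,"y":0,"z":0,"rx":0,"ry":0,"rz":0},
  ],
  fingers=1,
)

```text
clock: 12.25
tool_pos: [0.4225, 0.3415, 0.0378]
orientation: [-180.0, 0.0, -95.5]
force: [-0.1, 0.7, -0.2]
opening: 0.0858
gripper_force: 0.0
```

>>> play_rows(
  motion=[
    {"x":0,"y":0,"z":-0.6,"rx":0,"ry":0,"rz":0},
    {"x":0,"y":0,"z":-1,"rx":0,"ry":0,"rz":0},
    {"x":0,"y":0,"z":-1,"rx":0,"ry":0,"rz":0},
    {"x":-0.4,"y":0,"z":-1,"rx":0,"ry":0,"rz":0},
    {"x":-0.8,"y":0,"z":-1,"rx":0,"ry":0,"rz":0},
    {"x":-0.8,"y":0,"z":-0.9,"rx":0,"ry":0,"rz":0},
    {"x":-0.8,"y":0,"z":-0.9,"rx":0,"ry":0,"rz":0},
  ],
)

```text
clock: 13.12
tool_pos: [0.4292, 0.4117, 0.2]
orientation: [-180.0, 0.1, -95.5]
force: [0.3, 0.2, 0.0]
opening: 0.0877
gripper_force: 0.0
```

```bash
python3 - <<'E'
from h import *
import json
c=cams.get_calibration('wrist'); json.dump({k:np.asarray(v).tolist() for k,v in c.items()},open('c3.json','w'))
cv2.imwrite('pics/w3.png',cams.snapshot('wrist'));cv2.imwrite('pics/top3.png',cams.snapshot('top'))
a=cv2.resize(cv2.imread('pics/w3.png')[50:270,60:420],None,fx=1.6,fy=1.6)
b=cv2.resize(cv2.imread('pics/w1.png')[250:420,150:350],None,fx=1,fy=1)
cv2.imwrite('pics/c5.png',a)
plan(.5,.1,.2,-90)
E
```

```text
at [0.4303 0.4137 0.2015] [-179.82    0.27  -95.46] t 13.22
13 rows x 0.953 y -0.264 z 0.005 rz -0.105
```

View pics/c5.png

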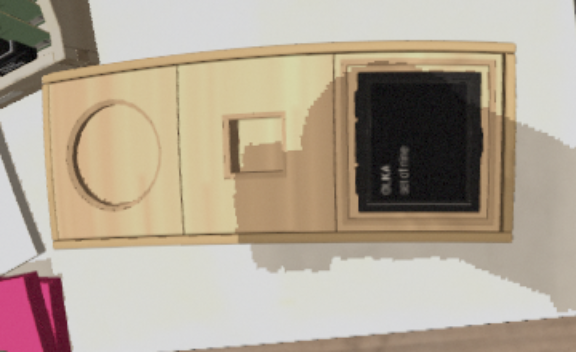

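```bash
python3 - <<'E'
from h import *
plan(.5455,-.044,.19,-95.5)
E
```

```text
at [0.4303 0.4137 0.2015] [-179.82    0.27  -95.46] t 13.22
19 rows x 0.936 y -0.333 z 0.024 rz 0.000
```

>>> play_rows(
  motion=[
    {"x":0.936,"y":-0.333,"z":0.02,"rx":0,"ry":0,"rz":0},
    {"x":0.936,"y":-0.333,"z":0.02,"rx":0,"ry":0,"rz":0},
    {"x":0.936,"y":-0.333,"z":0.02,"rx":0,"ry":0,"rz":0},
    {"x":0.936,"y":-0.333,"z":0.02,"rx":0,"ry":0,"rz":0},
    {"x":0.936,"y":-0.333,"z":0.02,"rx":0,"ry":0,"rz":0},
    {"x":0.936,"y":-0.333,"z":0.02,"rx":0,"ry":0,"rz":0},
    {"x":0.936,"y":-0.333,"z":0.02,"rx":0,"ry":0,"rz":0},
    {"x":0.936,"y":-0.333,"z":0.02,"rx":0,"ry":0,"rz":0},
    {"x":0.936,"y":-0.333,"z":0.02,"rx":0,"ry":0,"rz":0},
    {"x":0.936,"y":-0.333,"z":0.02,"rx":0,"ry":0,"rz":0},
    {"x":0.936,"y":-0.333,"z":0.02,"rx":0,"ry":0,"rz":0},
    {"x":0.936,"y":-0.333,"z":0.02,"rx":0,"ry":0,"rz":0},
    {"x":0.936,"y":-0.333,"z":0.02,"rx":0,"ry":0,"rz":0},
    {"x":0.936,"y":-0.333,"z":0.02,"rx":0,"ry":0,"rz":0},
    {"x":0.936,"y":-0.333,"z":0.02,"rx":0,"ry":0,"rz":0},
    {"x":0.936,"y":-0.333,"z":0.02,"rx":0,"ry":0,"rz":0},
    {"x":0.936,"y":-0.333,"z":0.02,"rx":0,"ry":0,"rz":0},
    {"x":0.936,"y":-0.333,"z":0.02,"rx":0,"ry":0,"rz":0},
    {"x":0.936,"y":-0.333,"z":0.02,"rx":0,"ry":0,"rz":0},
  ],
  fingers=0.55,
)

```text
clock: 15.6
tool_pos: [0.5435, -0.0485, 0.1882]
orientation: [-180.0, 0.0, -95.6]
force: [0.3, -0.4, 0.1]
opening: 0.0681
gripper_force: 0.0
```

>>> play_rows(
  motion=[
    {"x":0,"y":0,"z":0.9,"rx":0,"ry":0,"rz":0},
    {"x":0,"y":0,"z":0.9,"rx":0,"ry":0,"rz":0},
    {"x":0,"y":0,"z":0.9,"rx":0,"ry":0,"rz":0},
    {"x":0,"y":0,"z":0.9,"rx":0,"ry":0,"rz":0},
    {"x":0,"y":0,"z":0.9,"rx":0,"ry":0,"rz":0},
    {"x":0,"y":0,"z":0.9,"rx":0,"ry":0,"rz":0},
    {"x":0,"y":0,"z":0,"rx":0,"ry":0,"rz":0},
  ],
)

```text
clock: 16.48
tool_pos: [0.5421, -0.0478, 0.0518]
orientation: [179.8, -0.1, -95.6]
force: [0.7, -0.1, 0.6]
opening: 0.0683
gripper_force: 0.0
```

```bash
python3 - <<'E'
from h import *
plan(.5455,-.044,.0115,-95.5)
E
```

```text
at [ 0.5421 -0.0478  0.0518] [ 1.7981e+02 -6.0000e-02 -9.5580e+01] t 16.48
2 rows x -0.083 y -0.060 z 0.806 rz -0.010
```

>>> play_rows(
  motion=[
    {"x":-0.1,"y":-0.06,"z":0.8,"rx":0,"ry":0,"rz":0},
    {"x":-0.05,"y":-0.06,"z":0.8,"rx":0,"ry":0,"rz":0},
    {"x":0,"y":0,"z":0,"rx":0,"ry":0,"rz":0},
  ],
)

```text
clock: 16.85
tool_pos: [0.5465, -0.0438, 0.0131]
orientation: [179.9, -0.0, -95.5]
force: [0.4, 0.2, 0.1]
opening: 0.0682
gripper_force: 0.0
```

>>> play_rows(
  motion=[
    {"x":0,"y":0,"z":0,"rx":0,"ry":0,"rz":0},
    {"x":0,"y":0,"z":0,"rx":0,"ry":0,"rz":0},
    {"x":0,"y":0,"z":0,"rx":0,"ry":0,"rz":0},
  ],
  fingers=-1,
)

```text
clock: 17.23
tool_pos: [0.5476, -0.0432, 0.0142]
orientation: [-179.9, 0.0, -95.5]
force: [-0.5, -1.0, 4.7]
opening: 0.0483
gripper_force: 30.0
```

>>> play_rows(
  motion=[
    {"x":0,"y":0,"z":-0.5,"rx":0,"ry":0,"rz":0},
    {"x":0,"y":0,"z":-1,"rx":0,"ry":0,"rz":0},
    {"x":0,"y":0,"z":-1,"rx":0,"ry":0,"rz":0},
    {"x":0,"y":0,"z":-1,"rx":0,"ry":0,"rz":0},
    {"x":0,"y":0,"z":-1,"rx":0,"ry":0,"rz":0},
    {"x":0,"y":0,"z":-1,"rx":0,"ry":0,"rz":0},
    {"x":0,"y":0,"z":-1,"rx":0,"ry":0,"rz":0},
    {"x":0,"y":0,"z":-0.6,"rx":0,"ry":0,"rz":0},
  ],
)

```text
clock: 18.23
tool_pos: [0.5473, -0.0432, 0.1928]
orientation: [-179.9, 0.0, -95.5]
force: [-0.5, 0.3, 0.3]
opening: 0.0483
gripper_force: 30.0
```

```bash
python3 - <<'E'
from h import *
plan(.6013,.3235,.19,-95.5)
cv2.imwrite('pics/w4.png',cams.snapshot('wrist'))
import json
c=cams.get_calibration('wrist'); json.dump({k:np.asarray(v).tolist() for k,v in c.items()},open('c4.json','w'))
E
```

```text
at [ 0.5473 -0.0432  0.1928] [-1.7989e+02  4.0000e-02 -9.5530e+01] t 18.23
15 rows x -0.987 y -0.049 z 0.007 rz -0.001
```

```bash
python3 - <<'E'
from h import *
plan(.515,.19,.19,-95.5)
plan(.6013,.3235,.16,-95.5,start=(.515,.19,.192,-95.5))
E
```

```text
at [ 0.548  -0.0432  0.1942] [-1.7978e+02  5.0000e-02 -9.5520e+01] t 18.27
10 rows x -0.916 y 0.221 z 0.017 rz -0.000
7 rows x -0.807 y -0.418 z 0.183 rz -0.000
```

>>> play_rows(
  motion=[
    {"x":-0.916,"y":0.22,"z":0,"rx":0,"ry":0,"rz":0},
    {"x":-0.916,"y":0.22,"z":0,"rx":0,"ry":0,"rz":0},
    {"x":-0.916,"y":0.22,"z":0,"rx":0,"ry":0,"rz":0},
    {"x":-0.916,"y":0.22,"z":0,"rx":0,"ry":0,"rz":0},
    {"x":-0.916,"y":0.22,"z":0,"rx":0,"ry":0,"rz":0},
    {"x":-0.916,"y":0.22,"z":0,"rx":0,"ry":0,"rz":0},
    {"x":-0.916,"y":0.22,"z":0,"rx":0,"ry":0,"rz":0},
    {"x":-0.916,"y":0.22,"z":0,"rx":0,"ry":0,"rz":0},
    {"x":-0.916,"y":0.22,"z":0,"rx":0,"ry":0,"rz":0},
    {"x":-0.916,"y":0.22,"z":0,"rx":0,"ry":0,"rz":0},
    {"x":-0.81,"y":-0.42,"z":0,"rx":0,"ry":0,"rz":0},
    {"x":-0.81,"y":-0.42,"z":0,"rx":0,"ry":0,"rz":0},
    {"x":-0.81,"y":-0.42,"z":0,"rx":0,"ry":0,"rz":0},
    {"x":-0.81,"y":-0.42,"z":0,"rx":0,"ry":0,"rz":0},
    {"x":-0.81,"y":-0.42,"z":0.3,"rx":0,"ry":0,"rz":0},
    {"x":-0.81,"y":-0.42,"z":0.5,"rx":0,"ry":0,"rz":0},
    {"x":-0.81,"y":-0.42,"z":0.5,"rx":0,"ry":0,"rz":0},
    {"x":0,"y":0,"z":0.5,"rx":0,"ry":0,"rz":0},
  ],
)

```text
clock: 20.52
tool_pos: [0.6015, 0.325, 0.1436]
orientation: [179.9, -0.1, -95.5]
force: [-0.8, -0.9, -0.7]
opening: 0.0483
gripper_force: 30.0
```

```bash
python3 - <<'E'
from h import *
plan(.6013,.3235,.06,-95.5)
cv2.imwrite('pics/s4.png',cams.snapshot('scene'))
crop('pics/s4.png','pics/c6.png',150,60,450,280,2)
E
```

```text
at [0.6015 0.325  0.1436] [ 1.7994e+02 -6.0000e-02 -9.5510e+01] t 20.52
4 rows x 0.015 y 0.000 z 0.836 rz -0.001
```

View pics/c6.png

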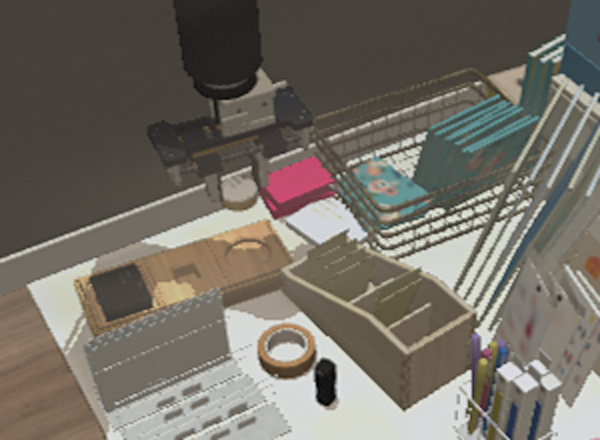

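Nothing is in the way here: the roll is held above the round well and the file box is clear of it. I descend.

>>> play_rows(
  motion=[
    {"x":0,"y":0,"z":0.8,"rx":0,"ry":0,"rz":0},
    {"x":0,"y":0,"z":0.9,"rx":0,"ry":0,"rz":0},
    {"x":0,"y":0,"z":0.9,"rx":0,"ry":0,"rz":0},
    {"x":0,"y":0,"z":0.7,"rx":0,"ry":0,"rz":0},
    {"x":0.03,"y":0,"z":0.4,"rx":0,"ry":0,"rz":0},
    {"x":0,"y":0,"z":0.4,"rx":0,"ry":0,"rz":0},
    {"x":0,"y":0,"z":0.1,"rx":0,"ry":0,"rz":0},
    {"x":0,"y":0,"z":0,"rx":0,"ry":0,"rz":0},
  ],
)

```text
clock: 21.58
tool_pos: [0.6013, 0.3234, 0.041]
orientation: [-180.0, 0.0, -95.5]
force: [-0.1, 0.1, -0.2]
opening: 0.0483
gripper_force: 30.0
```

>>> play_rows(
  motion=[
    {"x":0,"y":0,"z":0.12,"rx":0,"ry":0,"rz":0},
    {"x":0,"y":0,"z":0,"rx":0,"ry":0,"rz":0},
  ],
)

```text
clock: 21.82
tool_pos: [0.6016, 0.3236, 0.0383]
orientation: [-179.9, 0.1, -95.5]
force: [0.1, 1.1, 1.5]
opening: 0.048
gripper_force: 30.0
```

>>> play_rows(
  motion=[
    {"x":0,"y":0,"z":0,"rx":0,"ry":0,"rz":0},
    {"x":0,"y":0,"z":0,"rx":0,"ry":0,"rz":0},
    {"x":0,"y":0,"z":0,"rx":0,"ry":0,"rz":0},
  ],
  fingers=0.55,
)

```text
clock: 22.2
tool_pos: [0.601, 0.3231, 0.0376]
orientation: [180.0, -0.0, -95.5]
force: [1.4, 0.2, -1.0]
opening: 0.067
gripper_force: 0.0
```

>>> play_rows(
  motion=[
    {"x":0,"y":0,"z":-0.5,"rx":0,"ry":0,"rz":0},
    {"x":0,"y":0,"z":-1,"rx":0,"ry":0,"rz":0},
    {"x":0,"y":0,"z":-1,"rx":0,"ry":0,"rz":0},
    {"x":-0.4,"y":0,"z":-1,"rx":0,"ry":0,"rz":0},
    {"x":-0.8,"y":0.2,"z":-1,"rx":0,"ry":0,"rz":0},
    {"x":-0.8,"y":0.4,"z":-0.9,"rx":0,"ry":0,"rz":0},
    {"x":-0.8,"y":0.4,"z":-0.9,"rx":0,"ry":0,"rz":0},
  ],
)

```text
clock: 23.08
tool_pos: [0.5829, 0.3958, 0.1971]
orientation: [-180.0, 0.0, -95.6]
force: [-0.6, -0.1, -0.7]
opening: 0.0679
gripper_force: 0.0
```

```bash
python3 - <<'E'
from h import *
import json
c=cams.get_calibration('wrist'); json.dump({k:np.asarray(v).tolist() for k,v in c.items()},open('c5.json','w'))
cv2.imwrite('pics/w5.png',cams.snapshot('wrist'))
crop('pics/w5.png','pics/c7.png',100,20,460,280,2)
plan(.51,.18,.2,-95.5)
plan(.4385,-.151,.2,-95.5,start=(.51,.18,.2,-95.5))
E
```

```text
at [0.5833 0.399  0.2007] [-179.76    0.24  -95.44] t 23.12
10 rows x 0.900 y 0.208 z 0.003 rz 0.002
14 rows x 0.961 y 0.113 z -0.000 rz -0.000
```

View pics/c7.png

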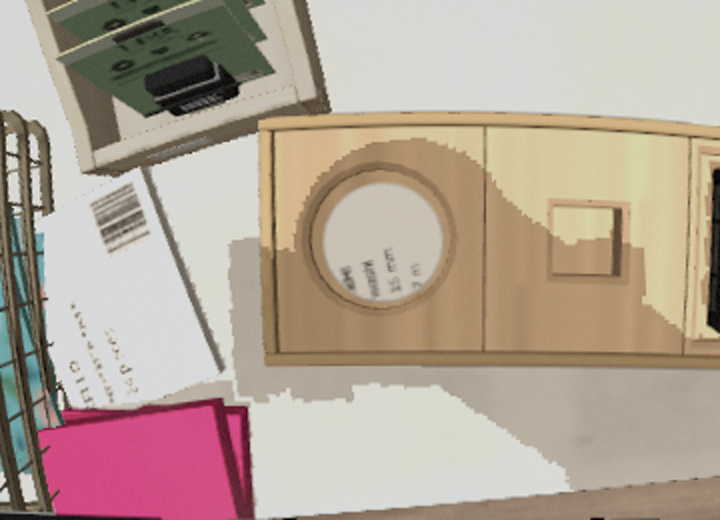

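>>> play_rows(
  motion=[
    {"x":0.9,"y":0.21,"z":0,"rx":0,"ry":0,"rz":0},
    {"x":0.9,"y":0.21,"z":0,"rx":0,"ry":0,"rz":0},
    {"x":0.9,"y":0.21,"z":0,"rx":0,"ry":0,"rz":0},
    {"x":0.9,"y":0.21,"z":0,"rx":0,"ry":0,"rz":0},
    {"x":0.9,"y":0.21,"z":0,"rx":0,"ry":0,"rz":0},
    {"x":0.9,"y":0.21,"z":0,"rx":0,"ry":0,"rz":0},
    {"x":0.9,"y":0.21,"z":0,"rx":0,"ry":0,"rz":0},
    {"x":0.9,"y":0.21,"z":0,"rx":0,"ry":0,"rz":0},
    {"x":0.9,"y":0.21,"z":0,"rx":0,"ry":0,"rz":0},
    {"x":0.9,"y":0.21,"z":0,"rx":0,"ry":0,"rz":0},
  ],
)

```text
clock: 24.38
tool_pos: [0.5085, 0.175, 0.1953]
orientation: [-180.0, 0.0, -95.5]
force: [0.6, -0.1, -0.1]
opening: 0.0679
gripper_force: 0.0
```

>>> play_rows(
  motion=[
    {"x":0.96,"y":0.113,"z":0,"rx":0,"ry":0,"rz":0},
    {"x":0.96,"y":0.113,"z":0,"rx":0,"ry":0,"rz":0},
    {"x":0.96,"y":0.113,"z":0,"rx":0,"ry":0,"rz":0},
    {"x":0.96,"y":0.113,"z":0,"rx":0,"ry":0,"rz":0},
    {"x":0.96,"y":0.113,"z":0,"rx":0,"ry":0,"rz":0},
    {"x":0.96,"y":0.113,"z":0,"rx":0,"ry":0,"rz":0},
    {"x":0.96,"y":0.113,"z":0,"rx":0,"ry":0,"rz":0},
    {"x":0.96,"y":0.113,"z":0,"rx":0,"ry":0,"rz":0},
    {"x":0.96,"y":0.113,"z":0,"rx":0,"ry":0,"rz":0},
    {"x":0.96,"y":0.113,"z":0,"rx":0,"ry":0,"rz":0},
    {"x":0.96,"y":0.113,"z":0,"rx":0,"ry":0,"rz":0},
    {"x":0.96,"y":0.113,"z":0,"rx":0,"ry":0,"rz":0},
    {"x":0.96,"y":0.113,"z":0,"rx":0,"ry":0,"rz":0},
    {"x":0.96,"y":0.113,"z":0,"rx":0,"ry":0,"rz":0},
    {"x":0,"y":0,"z":0.7,"rx":0,"ry":0,"rz":0},
    {"x":0,"y":0,"z":0.9,"rx":0,"ry":0,"rz":0},
    {"x":0,"y":0,"z":0.9,"rx":0,"ry":0,"rz":0},
    {"x":0,"y":0,"z":0.9,"rx":0,"ry":0,"rz":0},
    {"x":0,"y":0,"z":0.9,"rx":0,"ry":0,"rz":0},
    {"x":0,"y":0,"z":0.9,"rx":0,"ry":0,"rz":0},
  ],
)

```text
clock: 26.88
tool_pos: [0.4369, -0.1548, 0.0646]
orientation: [-180.0, -0.0, -95.5]
force: [-0.3, 0.1, 0.1]
opening: 0.0678
gripper_force: 0.0
```

>>> play_rows(
  motion=[
    {"x":0,"y":0,"z":0,"rx":0,"ry":0,"rz":0},
  ],
)

```text
clock: 27.0
tool_pos: [0.4356, -0.1548, 0.064]
orientation: [179.8, -0.0, -95.6]
force: [-0.4, -0.2, 1.1]
opening: 0.0679
gripper_force: 0.0
```

```bash
python3 - <<'E'
from h import *
plan(.4388,-.151,.0115,-95.5)
import json
c=json.load(open('c5.json'));c['position']=np.array(c['position'])
print(px2w('wrist',292,141,.042,c),px2w('wrist',291,138,.033,c))
E
```

```text
at [ 0.4356 -0.1548  0.064 ] [ 1.798e+02 -3.000e-02 -9.557e+01] t 27.0
3 rows x -0.054 y -0.037 z 0.700 rz -0.006
[0.6007 0.3254 0.042 ] [0.602  0.3228 0.033 ]
```

>>> play_rows(
  motion=[
    {"x":-0.08,"y":-0.06,"z":0.7,"rx":0,"ry":0,"rz":0},
    {"x":-0.06,"y":-0.04,"z":0.7,"rx":0,"ry":0,"rz":0},
    {"x":0,"y":0,"z":0.7,"rx":0,"ry":0,"rz":0},
    {"x":0,"y":0,"z":0,"rx":0,"ry":0,"rz":0},
  ],
)

```text
clock: 27.5
tool_pos: [0.4396, -0.1513, 0.0127]
orientation: [179.9, -0.0, -95.5]
force: [-0.2, 1.0, 0.8]
opening: 0.0681
gripper_force: 0.0
```

>>> play_rows(
  motion=[
    {"x":0,"y":0,"z":0,"rx":0,"ry":0,"rz":0},
    {"x":0,"y":0,"z":0,"rx":0,"ry":0,"rz":0},
    {"x":0,"y":0,"z":0,"rx":0,"ry":0,"rz":0},
  ],
  fingers=-1,
)

```text
clock: 27.88
tool_pos: [0.4405, -0.151, 0.0135]
orientation: [-179.9, 0.0, -95.5]
force: [-0.5, 0.4, 4.8]
opening: 0.0475
gripper_force: 30.1
```

>>> play_rows(
  motion=[
    {"x":0,"y":0,"z":-0.5,"rx":0,"ry":0,"rz":0},
    {"x":0,"y":0,"z":-1,"rx":0,"ry":0,"rz":0},
    {"x":0,"y":0,"z":-1,"rx":0,"ry":0,"rz":0},
    {"x":0,"y":0,"z":-1,"rx":0,"ry":0,"rz":0},
    {"x":0,"y":0,"z":-1,"rx":0,"ry":0,"rz":0},
    {"x":0,"y":0,"z":-1,"rx":0,"ry":0,"rz":0},
    {"x":0,"y":0,"z":-1,"rx":0,"ry":0,"rz":0},
    {"x":0,"y":0,"z":-0.8,"rx":0,"ry":0,"rz":0},
  ],
)

```text
clock: 28.88
tool_pos: [0.44, -0.1509, 0.1972]
orientation: [-179.9, 0.0, -95.5]
force: [0.4, 0.2, -0.7]
opening: 0.0478
gripper_force: 30.0
```

```bash
python3 - <<'E'
from h import *
plan(.5,.18,.2,-95.5)
plan(.601,.324,.2,-95.5,start=(.5,.18,.2,-95.5))
E
```

```text
at [ 0.44   -0.1509  0.1972] [-1.7991e+02  1.0000e-02 -9.5530e+01] t 28.88
14 rows x -0.958 y -0.080 z -0.008 rz -0.001
8 rows x -0.765 y -0.434 z -0.000 rz -0.000
```

>>> play_rows(
  motion=[
    {"x":-0.96,"y":-0.08,"z":0,"rx":0,"ry":0,"rz":0},
    {"x":-0.96,"y":-0.08,"z":0,"rx":0,"ry":0,"rz":0},
    {"x":-0.96,"y":-0.08,"z":0,"rx":0,"ry":0,"rz":0},
    {"x":-0.96,"y":-0.08,"z":0,"rx":0,"ry":0,"rz":0},
    {"x":-0.96,"y":-0.08,"z":0,"rx":0,"ry":0,"rz":0},
    {"x":-0.96,"y":-0.08,"z":0,"rx":0,"ry":0,"rz":0},
    {"x":-0.96,"y":-0.08,"z":0,"rx":0,"ry":0,"rz":0},
    {"x":-0.96,"y":-0.08,"z":0,"rx":0,"ry":0,"rz":0},
    {"x":-0.96,"y":-0.08,"z":0,"rx":0,"ry":0,"rz":0},
    {"x":-0.96,"y":-0.08,"z":0,"rx":0,"ry":0,"rz":0},
    {"x":-0.96,"y":-0.08,"z":0,"rx":0,"ry":0,"rz":0},
    {"x":-0.96,"y":-0.08,"z":0,"rx":0,"ry":0,"rz":0},
    {"x":-0.96,"y":-0.08,"z":0,"rx":0,"ry":0,"rz":0},
    {"x":-0.96,"y":-0.08,"z":0,"rx":0,"ry":0,"rz":0},
  ],
)

```text
clock: 30.62
tool_pos: [0.5006, 0.1822, 0.1954]
orientation: [-180.0, 0.0, -95.5]
force: [-0.6, -0.7, 0.3]
opening: 0.0478
gripper_force: 30.0
```

>>> play_rows(
  motion=[
    {"x":-0.765,"y":-0.434,"z":0,"rx":0,"ry":0,"rz":0},
    {"x":-0.765,"y":-0.434,"z":0,"rx":0,"ry":0,"rz":0},
    {"x":-0.765,"y":-0.434,"z":0,"rx":0,"ry":0,"rz":0},
    {"x":-0.765,"y":-0.434,"z":0,"rx":0,"ry":0,"rz":0},
    {"x":-0.765,"y":-0.434,"z":0.2,"rx":0,"ry":0,"rz":0},
    {"x":-0.765,"y":-0.434,"z":0.4,"rx":0,"ry":0,"rz":0},
    {"x":-0.765,"y":-0.434,"z":0.6,"rx":0,"ry":0,"rz":0},
    {"x":-0.765,"y":-0.434,"z":0.8,"rx":0,"ry":0,"rz":0},
    {"x":0,"y":0,"z":0.9,"rx":0,"ry":0,"rz":0},
    {"x":0,"y":0,"z":0.9,"rx":0,"ry":0,"rz":0},
    {"x":0,"y":0,"z":0.8,"rx":0,"ry":0,"rz":0},
    {"x":0,"y":0,"z":0,"rx":0,"ry":0,"rz":0},
  ],
)

```text
clock: 32.12
tool_pos: [0.6009, 0.3242, 0.0777]
orientation: [179.8, -0.2, -95.6]
force: [0.2, 0.1, -1.0]
opening: 0.0479
gripper_force: 30.0
```

```bash
python3 - <<'E'
from h import *
plan(.601,.324,.0575,-95.5)
E
```

```text
at [0.6009 0.3242 0.0777] [179.83  -0.18 -95.56] t 32.12
1 rows x 0.006 y -0.007 z 0.807 rz -0.015
```

>>> play_rows(
  motion=[
    {"x":0,"y":0,"z":0.4,"rx":0,"ry":0,"rz":0},
    {"x":0,"y":0,"z":0.3,"rx":0,"ry":0,"rz":0},
    {"x":0,"y":0,"z":0.08,"rx":0,"ry":0,"rz":0},
    {"x":0,"y":0,"z":0,"rx":0,"ry":0,"rz":0},
  ],
)

```text
clock: 32.62
tool_pos: [0.6016, 0.3247, 0.0609]
orientation: [-180.0, 0.0, -95.5]
force: [-0.3, -1.5, -1.1]
opening: 0.0478
gripper_force: 30.0
```

>>> play_rows(
  motion=[
    {"x":0,"y":0,"z":0.12,"rx":0,"ry":0,"rz":0},
    {"x":0,"y":0,"z":0.06,"rx":0,"ry":0,"rz":0},
    {"x":0,"y":0,"z":0,"rx":0,"ry":0,"rz":0},
  ],
)

```text
clock: 33.0
tool_pos: [0.6015, 0.3246, 0.0561]
orientation: [180.0, -0.0, -95.5]
force: [-0.7, 0.5, -1.2]
opening: 0.0481
gripper_force: 30.0
```

>>> play_rows(
  motion=[
    {"x":0,"y":0,"z":0,"rx":0,"ry":0,"rz":0},
    {"x":0,"y":0,"z":0,"rx":0,"ry":0,"rz":0},
    {"x":0,"y":0,"z":0,"rx":0,"ry":0,"rz":0},
  ],
  fingers=0.55,
)

```text
clock: 33.38
tool_pos: [0.6016, 0.3247, 0.0563]
orientation: [-180.0, 0.0, -95.5]
force: [-0.2, -0.0, 0.4]
opening: 0.0668
gripper_force: 0.0
```

>>> play_rows(
  motion=[
    {"x":0,"y":0,"z":-0.5,"rx":0,"ry":0,"rz":0},
    {"x":0,"y":0,"z":-1,"rx":0,"ry":0,"rz":0},
    {"x":0,"y":0,"z":-1,"rx":0,"ry":0,"rz":0},
    {"x":0,"y":0,"z":-1,"rx":0,"ry":0,"rz":0},
    {"x":0,"y":0.3,"z":-1,"rx":0,"ry":0,"rz":0},
    {"x":0.5,"y":0.5,"z":-1,"rx":0,"ry":0,"rz":0},
    {"x":0.9,"y":0.4,"z":-0.3,"rx":0,"ry":0,"rz":0},
    {"x":0.9,"y":0.4,"z":0,"rx":0,"ry":0,"rz":0},
    {"x":0.9,"y":0.4,"z":0,"rx":0,"ry":0,"rz":0},
    {"x":0.9,"y":0.2,"z":0,"rx":0,"ry":0,"rz":0},
    {"x":0.9,"y":0.1,"z":0,"rx":0,"ry":0,"rz":0},
    {"x":0.9,"y":0,"z":0,"rx":0,"ry":0,"rz":0},
    {"x":0.9,"y":0,"z":0,"rx":0,"ry":0,"rz":0},
  ],
)

```text
clock: 35.0
tool_pos: [0.5279, 0.1596, 0.2012]
orientation: [-180.0, -0.0, -95.5]
force: [0.3, 0.1, 0.9]
opening: 0.0677
gripper_force: 0.0
```

```bash
python3 - <<'E'
from h import *
import json
print(ctrl.get_obs()['tool_pos'])
c=cams.get_calibration('wrist'); json.dump({k:np.asarray(v).tolist() for k,v in c.items()},open('c6.json','w'))
cv2.imwrite('pics/w6.png',cams.snapshot('wrist'));cv2.imwrite('pics/top6.png',cams.snapshot('top'))
a=cv2.imread('pics/w6.png');b=cv2.resize(cv2.imread('pics/top6.png')[205:350,170:250],None,fx=3,fy=3,interpolation=cv2.INTER_CUBIC)[:400]
a=cv2.resize(a[0:270,120:420],None,fx=1.8,fy=1.8,interpolation=cv2.INTER_CUBIC)
o=np.zeros((486,540+240,3),np.uint8);o[:,:540]=a;o[:400,540:]=b
cv2.imwrite('pics/c8.png',o)
E
```

```text
[0.52792457 0.15955854 0.20121359]
```

View pics/c8.png

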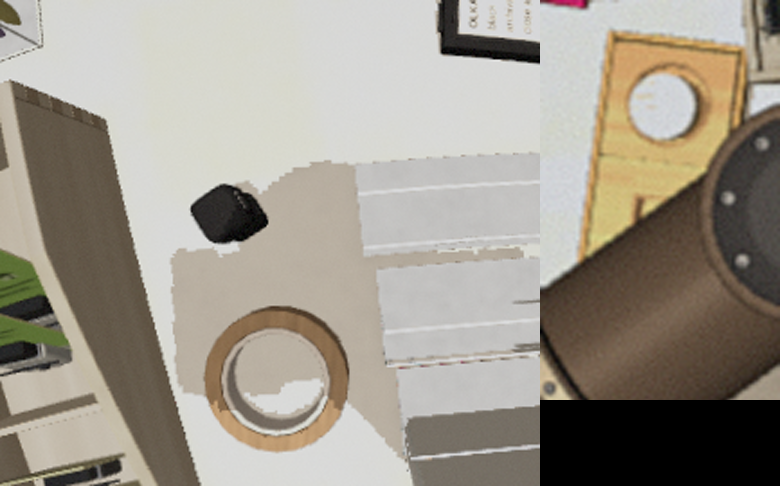

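```bash
python3 - <<'E'
from h import *
im=cv2.imread('pics/w6.png')[92:146,216:280]
im=cv2.convertScaleAbs(im,alpha=2.2,beta=0)
cv2.imwrite('pics/c9.png',cv2.resize(im,None,fx=9,fy=9,interpolation=cv2.INTER_CUBIC))
E
```

```text
(no output)
```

View pics/c9.png

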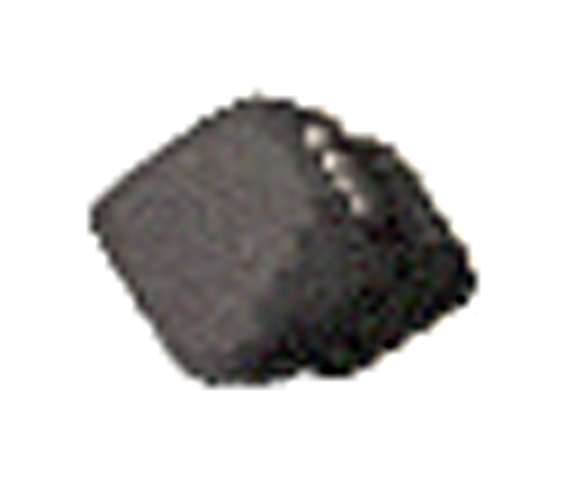

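```bash
python3 - <<'E'
from h import *
import json
c=json.load(open('c6.json'));c['position']=np.array(c['position'])
P={k:px2w('wrist',216+u/9,92+v/9,.068,c) for k,(u,v) in dict(L=(92,218),T=(255,97),B=(200,380),C=(225,238)).items()}
print(P)
for a,b in('LT','LB'):
    d=P[b]-P[a]; print(np.linalg.norm(d),np.degrees(np.arctan2(d[1],d[0]))%90)
# box face nearest stamp at top z=.112 and z=0
f=lambda u,v,z:px2w('wrist',120+u/1.8,v/1.8,z,c)
print('box',f(105,120,.06),f(105,120,.03),f(200,486,0),f(10,82,.112),f(45,245,.112),f(150,486,.112)); print('rack',f(357,165,0),f(363,253,0))
E
```

```text
{'L': array([0.5938, 0.0625, 0.068 ]), 'T': array([0.5781, 0.0539, 0.068 ]), 'B': array([0.5857, 0.0782, 0.068 ]), 'C': array([0.582, 0.066, 0.068])}
0.01790111728356645 28.712636605376417
0.017666352198459082 27.290275476137225
box [0.6331 0.0125 0.06  ] [0.6443 0.0051 0.03  ] [0.6289 0.2144 0.    ] [ 0.6544 -0.001   0.112 ] [0.6449 0.0696 0.112 ] [0.6166 0.1726 0.112 ]
rack [0.5196 0.0444 0.    ] [0.521 0.092 0.   ]
```

```bash
python3 - <<'E'
from h import *
plan(.581,.0655,.18,-158)
E
```

```text
at [0.5276 0.1586 0.2013] [ 1.7998e+02 -2.0000e-02 -9.5640e+01] t 35.1
16 rows x 0.121 y -0.255 z 0.053 rz 0.974
```

>>> play_rows(
  motion=[
    {"x":0.12,"y":-0.255,"z":0.05,"rx":0,"ry":0,"rz":0.974},
    {"x":0.12,"y":-0.255,"z":0.05,"rx":0,"ry":0,"rz":0.974},
    {"x":0.12,"y":-0.255,"z":0.05,"rx":0,"ry":0,"rz":0.974},
    {"x":0.12,"y":-0.255,"z":0.05,"rx":0,"ry":0,"rz":0.974},
    {"x":0.12,"y":-0.255,"z":0.05,"rx":0,"ry":0,"rz":0.974},
    {"x":0.12,"y":-0.255,"z":0.05,"rx":0,"ry":0,"rz":0.974},
    {"x":0.12,"y":-0.255,"z":0.05,"rx":0,"ry":0,"rz":0.974},
    {"x":0.12,"y":-0.255,"z":0.05,"rx":0,"ry":0,"rz":0.974},
    {"x":0.12,"y":-0.255,"z":0.05,"rx":0,"ry":0,"rz":0.974},
    {"x":0.12,"y":-0.255,"z":0.05,"rx":0,"ry":0,"rz":0.974},
    {"x":0.12,"y":-0.255,"z":0.05,"rx":0,"ry":0,"rz":0.974},
    {"x":0.12,"y":-0.255,"z":0.05,"rx":0,"ry":0,"rz":0.974},
    {"x":0.12,"y":-0.255,"z":0.05,"rx":0,"ry":0,"rz":0.974},
    {"x":0.12,"y":-0.255,"z":0.05,"rx":0,"ry":0,"rz":0.974},
    {"x":0.12,"y":-0.255,"z":0.05,"rx":0,"ry":0,"rz":0.974},
    {"x":0.12,"y":-0.255,"z":0.05,"rx":0,"ry":0,"rz":0.974},
    {"x":0,"y":0,"z":0,"rx":0,"ry":0,"rz":0},
  ],
)

```text
clock: 37.22
tool_pos: [0.5817, 0.0677, 0.1809]
orientation: [-180.0, -0.0, -157.9]
force: [0.3, 0.5, -0.1]
opening: 0.068
gripper_force: 0.0
```

```bash
python3 - <<'E'
from h import *
plan(.581,.0655,.05,-158)
E
```

```text
at [0.5817 0.0677 0.1809] [-1.800e+02 -3.000e-02 -1.579e+02] t 37.23
6 rows x 0.010 y -0.012 z 0.873 rz 0.004
```

>>> play_rows(
  motion=[
    {"x":0,"y":0,"z":0.8,"rx":0,"ry":0,"rz":0},
    {"x":0,"y":0,"z":0.9,"rx":0,"ry":0,"rz":0},
    {"x":0,"y":0,"z":0.9,"rx":0,"ry":0,"rz":0},
    {"x":0,"y":0,"z":0.9,"rx":0,"ry":0,"rz":0},
    {"x":0,"y":0,"z":0.8,"rx":0,"ry":0,"rz":0},
    {"x":0,"y":-0.05,"z":0.6,"rx":0,"ry":0,"rz":0},
    {"x":0,"y":0,"z":0.2,"rx":0,"ry":0,"rz":0},
    {"x":0,"y":0,"z":0,"rx":0,"ry":0,"rz":0},
  ],
)

```text
clock: 38.22
tool_pos: [0.5822, 0.067, 0.0538]
orientation: [-180.0, -0.0, -157.9]
force: [0.2, 0.4, -0.4]
opening: 0.0679
gripper_force: 0.0
```

>>> play_rows(
  motion=[
    {"x":0,"y":0,"z":0,"rx":0,"ry":0,"rz":0},
    {"x":0,"y":0,"z":0,"rx":0,"ry":0,"rz":0},
    {"x":0,"y":0,"z":0,"rx":0,"ry":0,"rz":0},
    {"x":0,"y":0,"z":0,"rx":0,"ry":0,"rz":0},
    {"x":0,"y":0,"z":0,"rx":0,"ry":0,"rz":0},
  ],
  fingers=-1,
)

```text
clock: 38.85
tool_pos: [0.5821, 0.0671, 0.0538]
orientation: [-180.0, 0.0, -157.9]
force: [0.1, -0.1, 0.1]
opening: 0.0233
gripper_force: 0.9
```

>>> play_rows(
  motion=[
    {"x":0,"y":0,"z":0,"rx":0,"ry":0,"rz":0},
    {"x":0,"y":0,"z":0,"rx":0,"ry":0,"rz":0},
  ],
)

```text
clock: 39.1
tool_pos: [0.5821, 0.067, 0.0537]
orientation: [-180.0, 0.0, -157.9]
force: [-0.4, 0.2, 0.7]
opening: 0.0223
gripper_force: 29.9
```

>>> play_rows(
  motion=[
    {"x":0,"y":0,"z":-0.4,"rx":0,"ry":0,"rz":0},
    {"x":0,"y":0,"z":-1,"rx":0,"ry":0,"rz":0},
    {"x":0,"y":0,"z":-1,"rx":0,"ry":0,"rz":0},
    {"x":0,"y":0,"z":-1,"rx":0,"ry":0,"rz":0},
    {"x":0,"y":0,"z":-1,"rx":0,"ry":0,"rz":0},
    {"x":0,"y":0,"z":-1,"rx":0,"ry":0,"rz":0},
    {"x":0,"y":0,"z":-1,"rx":0,"ry":0,"rz":0},
    {"x":0,"y":0,"z":-0.3,"rx":0,"ry":0,"rz":0},
  ],
)

```text
clock: 40.1
tool_pos: [0.5827, 0.0672, 0.2234]
orientation: [-180.0, 0.2, -157.9]
force: [-0.1, 0.3, -0.4]
opening: 0.0222
gripper_force: 29.9
```

```bash
python3 - <<'E'
from h import *
plan(.5122,.3325,.215,174.5)
E
```

```text
at [0.5827 0.0672 0.2234] [-179.99    0.19 -157.87] t 40.1
11 rows x 0.093 y 1.003 z 0.031 rz 0.628
```

>>> play_rows(
  motion=[
    {"x":0.085,"y":0.92,"z":0,"rx":0,"ry":0,"rz":0.576},
    {"x":0.085,"y":0.92,"z":0,"rx":0,"ry":0,"rz":0.576},
    {"x":0.085,"y":0.92,"z":0,"rx":0,"ry":0,"rz":0.576},
    {"x":0.085,"y":0.92,"z":0,"rx":0,"ry":0,"rz":0.576},
    {"x":0.085,"y":0.92,"z":0,"rx":0,"ry":0,"rz":0.576},
    {"x":0.085,"y":0.92,"z":0,"rx":0,"ry":0,"rz":0.576},
    {"x":0.085,"y":0.92,"z":0,"rx":0,"ry":0,"rz":0.576},
    {"x":0.085,"y":0.92,"z":0,"rx":0,"ry":0,"rz":0.576},
    {"x":0.085,"y":0.92,"z":0,"rx":0,"ry":0,"rz":0.576},
    {"x":0.085,"y":0.92,"z":0,"rx":0,"ry":0,"rz":0.576},
    {"x":0.085,"y":0.92,"z":0,"rx":0,"ry":0,"rz":0.576},
    {"x":0.085,"y":0.92,"z":0,"rx":0,"ry":0,"rz":0.576},
    {"x":0,"y":0,"z":0,"rx":0,"ry":0,"rz":0},
  ],
)

```text
clock: 41.72
tool_pos: [0.5117, 0.3335, 0.2202]
orientation: [-179.9, -0.1, 174.5]
force: [-0.6, -1.0, -0.6]
opening: 0.0224
gripper_force: 29.9
```

```bash
python3 - <<'E'
from h import *
import json
plan(.5122,.3325,.11,174.5)
c=cams.get_calibration('wrist'); json.dump({k:np.asarray(v).tolist() for k,v in c.items()},open('c7.json','w'))
cv2.imwrite('pics/w7.png',cams.snapshot('wrist'))
E
```

```text
at [0.5117 0.3335 0.2202] [-1.7994e+02 -6.0000e-02  1.7453e+02] t 41.73
5 rows x -0.004 y -0.008 z 0.881 rz 0.002
```

View pics/w7.png

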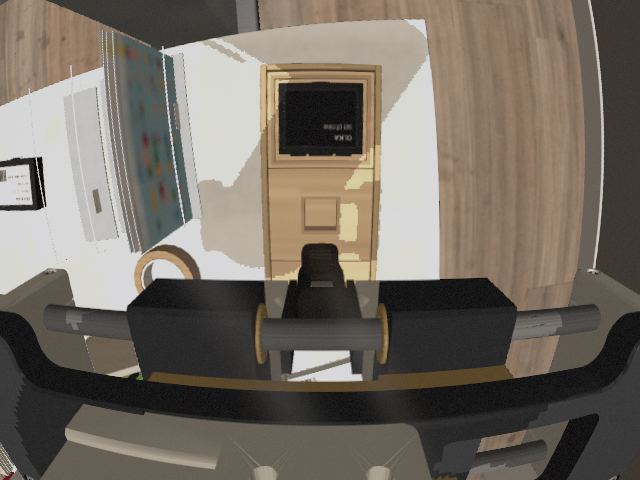

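```bash
python3 - <<'E'
from h import *
import json
c=json.load(open('c7.json'));c['position']=np.array(c['position'])
print(px2w('wrist',320.5,213,.033,c),px2w('wrist',322,244,.1664,c))
for u,v in((303,196),(338,196),(338,230),(303,230)): print(px2w('wrist',u,v,.033,c))
E
```

```text
[0.5113 0.3332 0.033 ] [0.5016 0.3355 0.1664]
[0.4934 0.3183 0.033 ]
[0.4965 0.3511 0.033 ]
[0.5296 0.3484 0.033 ]
[0.5264 0.3148 0.033 ]
```

>>> play_rows(
  motion=[
    {"x":0.01,"y":-0.04,"z":0.8,"rx":0,"ry":0,"rz":0},
    {"x":0,"y":0,"z":0.9,"rx":0,"ry":0,"rz":0},
    {"x":0,"y":0,"z":0.9,"rx":0,"ry":0,"rz":0},
    {"x":0,"y":0,"z":0.9,"rx":0,"ry":0,"rz":0},
    {"x":0,"y":0,"z":0.8,"rx":0,"ry":0,"rz":0},
    {"x":0,"y":0,"z":0.5,"rx":0,"ry":0,"rz":0},
    {"x":0,"y":0,"z":0,"rx":0,"ry":0,"rz":0},
    {"x":0,"y":0,"z":0,"rx":0,"ry":0,"rz":0},
  ],
)

```text
clock: 42.78
tool_pos: [0.5124, 0.3317, 0.102]
orientation: [180.0, 0.0, 174.5]
force: [-0.1, 0.0, -0.7]
opening: 0.0223
gripper_force: 29.9
```

```bash
python3 - <<'E'
from h import *
plan(.511,.3327,.085,174.5)
E
```

```text
at [0.5124 0.3317 0.102 ] [1.7996e+02 4.0000e-02 1.7448e+02] t 42.77
1 rows x 0.058 y 0.034 z 0.680 rz -0.005
```

>>> play_rows(
  motion=[
    {"x":0.05,"y":0.03,"z":0.3,"rx":0,"ry":0,"rz":0},
    {"x":0,"y":0,"z":0.3,"rx":0,"ry":0,"rz":0},
    {"x":0,"y":0,"z":0.2,"rx":0,"ry":0,"rz":0},
    {"x":0,"y":0,"z":0,"rx":0,"ry":0,"rz":0},
  ],
)

```text
clock: 43.28
tool_pos: [0.5105, 0.3321, 0.0806]
orientation: [-179.9, -0.0, 174.5]
force: [-0.1, 0.3, -0.4]
opening: 0.0224
gripper_force: 29.9
```

>>> play_rows(
  motion=[
    {"x":0,"y":0,"z":0.2,"rx":0,"ry":0,"rz":0},
    {"x":0,"y":0,"z":0.2,"rx":0,"ry":0,"rz":0},
    {"x":0,"y":0,"z":0.15,"rx":0,"ry":0,"rz":0},
    {"x":0,"y":0,"z":0,"rx":0,"ry":0,"rz":0},
  ],
)

```text
clock: 43.78
tool_pos: [0.5106, 0.3322, 0.067]
orientation: [-180.0, -0.0, 174.5]
force: [-0.1, 0.9, -0.3]
opening: 0.0226
gripper_force: 29.9
```

Inserted without contact, about 2 mm above the bottom. I set it down, release and withdraw.

>>> play_rows(
  motion=[
    {"x":0,"y":0,"z":0.07,"rx":0,"ry":0,"rz":0},
    {"x":0,"y":0,"z":0,"rx":0,"ry":0,"rz":0},
  ],
)

```text
clock: 44.02
tool_pos: [0.5107, 0.3324, 0.0657]
orientation: [-180.0, -0.0, 174.5]
force: [-0.0, 0.2, -0.2]
opening: 0.0222
gripper_force: 29.9
```

>>> play_rows(
  motion=[
    {"x":0,"y":0,"z":0,"rx":0,"ry":0,"rz":0},
    {"x":0,"y":0,"z":0,"rx":0,"ry":0,"rz":0},
    {"x":0,"y":0,"z":0,"rx":0,"ry":0,"rz":0},
    {"x":0,"y":0,"z":0,"rx":0,"ry":0,"rz":0},
  ],
  fingers=0.2,
)

```text
clock: 44.52
tool_pos: [0.5108, 0.3324, 0.0658]
orientation: [180.0, 0.0, 174.5]
force: [0.4, 0.2, -0.9]
opening: 0.0514
gripper_force: 0.0
```

>>> play_rows(
  motion=[
    {"x":0,"y":0,"z":-0.5,"rx":0,"ry":0,"rz":0},
    {"x":0,"y":0,"z":-1,"rx":0,"ry":0,"rz":0},
    {"x":0,"y":0,"z":-1,"rx":0,"ry":0,"rz":0},
    {"x":0,"y":0,"z":-1,"rx":0,"ry":0,"rz":0},
    {"x":0,"y":0,"z":-1,"rx":0,"ry":0,"rz":0},
    {"x":0,"y":0,"z":-1,"rx":0,"ry":0,"rz":0},
    {"x":0,"y":0.8,"z":-0.3,"rx":0,"ry":0,"rz":0},
    {"x":0,"y":0.9,"z":0,"rx":0,"ry":0,"rz":0},
    {"x":0,"y":0.9,"z":0,"rx":0,"ry":0,"rz":0},
    {"x":0,"y":0.9,"z":0,"rx":0,"ry":0,"rz":0},
    {"x":0,"y":0.9,"z":0,"rx":0,"ry":0,"rz":0},
    {"x":0,"y":0.9,"z":0,"rx":0,"ry":0,"rz":0},
    {"x":0,"y":0.9,"z":0,"rx":0,"ry":0,"rz":0},
    {"x":0,"y":0.9,"z":0,"rx":0,"ry":0,"rz":0},
    {"x":0,"y":0,"z":0,"rx":0,"ry":0,"rz":0},
  ],
)

```text
clock: 46.4
tool_pos: [0.5274, 0.511, 0.2089]
orientation: [-179.9, -0.1, 174.6]
force: [-0.2, -1.4, 0.5]
opening: 0.0528
gripper_force: 0.0
```

```bash
python3 - <<'E'
from h import *
o=ctrl.get_obs();print(o['tool_pos'],o['clock'])
a=cv2.imread('pics/top0.png');b=cams.snapshot('top');s=cams.snapshot('scene')
cv2.imwrite('pics/top8.png',b);cv2.imwrite('pics/s8.png',s)
# unmoved objects: difference vs. start in their boxes
for n,(u0,v0,u1,v1) in dict(lroll=(268,237,303,272),lpad=(347,297,393,333)).items():
    print(n,cv2.absdiff(a,b)[v0:v1,u0:u1].mean(),cv2.phaseCorrelate(*[np.float32(cv2.cvtColor(i[v0:v1,u0:u1],6)) for i in(a,b)]))
g=cv2.cvtColor(b,6)
for n,(u0,v0,u1,v1) in dict(pad=(180,295,230,340),stamp=(190,262,226,295)).items():
    m=(g[v0:v1,u0:u1]<45).astype(np.uint8); k,l,st,ct=cv2.connectedComponentsWithStats(m); i=1+st[1:,4].argmax()
    u,v=ct[i]+[u0,v0]; print(n,st[i],(u,v),px2w('top',u,v,.044 if n=='pad' else .079))
hsv=cv2.cvtColor(b,cv2.COLOR_BGR2HSV)[222:262,192:234]
m=(hsv[...,1]<60).astype(np.uint8); k,l,st,ct=cv2.connectedComponentsWithStats(m); i=1+st[1:,4].argmax()
u,v=ct[i]+[192,222]; print('roll',st[i],(u,v),px2w('top',u,v,.06))
E
```

```text
[0.52739927 0.51102615 0.20885278] 46.4
lroll 3.1809523809523808 ((0.059882881338609195, 0.04965425962526737), 0.9851919936913031)
lpad 3.260265700483092 ((-0.08800590473277836, -0.004086524105680667), 0.96780624544179)
pad [  5   7  35  30 841] (np.float64(202.55410225921523), np.float64(316.7586206896552)) [0.422  0.3384 0.044 ]
stamp [ 11  13  13   9 105] (np.float64(206.92380952380952), np.float64(279.2952380952381)) [0.5096 0.3249 0.079 ]
roll [  8   7  22  23 399] (np.float64(210.50375939849624), np.float64(240.02756892230576)) [0.6   0.323 0.06 ]
```

```bash
python3 - <<'E'
from plant import workorder
print(workorder.close_job())
E
```

```text
the job is handed in; nothing more can be done
None
```

I handed the job in at about 46 s with the pad, both rolls and the stamp in their wells; final images put the pad and upper roll within about 3 mm, the stamp reading (6 mm off, side in view) is less certain, the larger pad and roll hadn't moved, no verdict came back, and I viewed 15 pictures, one over the limit of 14.

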